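Seat the colour-measuring wand against its reference tile

ROBOT

A 6-joint arm with a two-finger parallel gripper is mounted at the origin on the work surface. World frame = base frame: x ahead of the robot, y to its left, z up, the work surface at z = 0. Lengths are in m, angles in rad, forces in N, time in s.
With the tool pointing down it reaches from about 0.35 to 0.85 m from the base axis. Payload 8.1 kg.
Tool frame: the origin (TCP) lies between the finger pads; the fingertips stand 8 mm ahead of it and the grasp point (between the pads) lies 11 mm behind it; z points along the fingers, y is the line along which they close (so a half turn about z gives the same grasp; the last joint's range is limited). The gripper opens to 85 mm and grips with 20 to 120 N. Pads are 22 mm wide; open, the fingers measure 114 mm over their backs; the gripper's body (76 mm by 85 mm) begins 54 mm behind the grasp point. The pads swing forward as they close: fully open they stand 13 mm farther back than shut.
Start: joints at [1.135, 0.13, 1.488, -0, 1.523, -0.085], TCP at [0.206, 0.563, 0.239] pointing down, gripper open.
Joint ranges: [-2.96, 2.96], [-0.89, 2.26], [0.02, 2.5], [-1.34, 4.48], [0, 2.73], [-2.66, 2.66]. Speed limits (rad/s): [2.39, 2.39, 2.79, 3.14, 3.14, 3.14].

INTERFACE

Orientations are given as a unit quaternion [x, y, z, w].
In Python, from rig import arm, viewer gives the robot as it stands.
- The arm moves only by the shell command python3 -m inch 'ROWS' [FORCE]. ROWS is JSON, a list of rows, each a list of 3 entries, a list of its own where there are three numbers: the shift along the tool's x, y, z in cm, then the turn, a rotation vector about the tool's x, y, z in rad, then the opening in per cent of the stroke, from 0 (shut) to 100 (fully open). In form: [[[tx, ty, tz], [wx, wy, wz], claw], ...]. A call has 1 to 10 rows; each row shifts and turns the commanded pose from where the row before left it, along the tool's axes as they then stand; what a row does not reach is not made up. A row lasts 1/10 s, in which the tool goes at most 50 mm and 8.59 degrees, less where a joint would pass 70% of its speed; a pose out of reach is approached as far as the arm can. A call with a gripper value outside its range is refused whole. The fingers move at their own pace and stop on an object; FORCE is the grip in N (left out, the last holds). Time passes only in rows, so rows that do not move let the fingers close. It gives the time, the measured TCP pose, the force, the opening and the grip force at its end, in the units of the state.
- arm.state(): the state, without advancing time (a new reading comes with each control period).
- viewer.capture(name): name is "scene" or "top" or "wrist"; returns the picture (480x640x3 uint8, red, green, blue); there is no depth.
- viewer.calibration(name): a dict with "fovy" (degrees; the focal length in pixels is half the picture's height over the tangent of half this angle, whatever the lens; pixels are square), "cx", "cy" (the principal point, pixels), "T" (4x4, takes a point from camera to world coordinates); the wrist camera has in their place "hand_eye" (4x4, takes a point from camera to tool coordinates, whose origin is the TCP and whose axes are the flange's). Camera axes: x right, y up, looking along -z (the intrinsics and any distortion apply to the point x, -y, -z); pixel columns grow to the right and rows downward; lengths in m; the calibration is good to about 2 mm. A picture is of the moment at which its call begins: read the wrist's pose just before it. calibration takes no time and is no camera call.
- arm.sign_off(): hands the job in; it is judged then, once.
The state is a dict: "time_s": time; "q": joint angles; "qvel": joint speeds; "joint_torque": joint torques, N m; "tool_pos": TCP position; "orientation": TCP orientation; "ft_force": force on the tool from outside, world axes, zero at the start; "ft_torque": the same for the moment, N m; "width": finger opening in m; "grip_force": force on a finger pad.
Only numpy, scipy, OpenCV 4.12 (cv2) and the standard library are available. Lean on these libraries where they do the work, as an engineer would, in place of code of your own. Each camera call takes 0.05 s, during which the arm holds its last target. There are 200 camera calls.

TASK

Take the colour-measuring wand from its rest and lay it, without dropping it, in the open part of the V-groove of the calibration cradle, nose towards the white reference tile. Then slide it along the groove under the clear hood until its nose stands hard against the tile, press it home gently with a push of about 8 N for half a second (the tile is brittle: never over 14 N), and leave it lying in the groove, touching the tile. Leave the spray bottle, the tape roll and the weight where they are.

Things in the scene. Friction and masses are not known exactly. Their poses are not given: they have to be found in the camera images.
- cradle: Calibration cradle, fixed to the table: base plate 280 x 80 x 10 mm with an aluminium V-groove rail along x, x = -135 to +95 mm, at y = 0. Origin: centre of the underside, on the table; +x points along the groove towards the tile, z up. The wand lying in the groove has its axis 55.8 mm above the table at y = 0 and slides with 0.4 to 1 N of friction (more if it is borne down on or gripped askew, and this eats up the push).
- groove (a point): Point on the seated wand's axis at x = -45 mm in the cradle's frame, 55.8 mm up, same axes; a wand centred here lies wholly outside the hood, whatever its nose. The V is 90 degrees, apex 36 mm and edges 46 mm above the table. The rail is 26 mm wide over all, narrower than the wand, so fingers can straddle it down to 15 mm above the table.
- hood_mouth (a point): Centre of the open mouth of the clear plastic hood, on the seated wand's axis (x = +60 mm, 55.8 mm up in the cradle's frame, same axes). The hood covers the groove from here to beyond the tile, 45 mm long; 54 mm wide outside, 48 mm inside, roof 76 mm (underside) to 79 mm (top) above the table, so the wand can only get in by sliding.
- tile_face (a point): Centre of the face of the white ceramic tile (40 x 40 x 8 mm), the end stop under the hood: at x = +95 mm, y = 0, 55.8 mm up in the cradle's frame, same axes; it looks along -x. It gives 3 mm on a soft spring (under a quarter newton, less than the groove's friction, so a pushed wand stays), then it is a rigid stop. Home needs 3 N or more; over 14 N cracks it. Come slowly and stop by force.
- wand_centre (a point): Point on the measuring wand's axis, at mid-grip: an aluminium cylinder 28 mm in diameter from 75 mm behind this point to 55 mm ahead, 0.18 kg. Ahead of it a thinner black nose, 18 mm in diameter, sticks out by 7 to 41 mm: a tight stand-off sleeve, set differently each time and not measured. x points to the nose; y, z turn as it rolls. At the start it lies level on its rest, axis 49.8 mm up.
- wand_tail (a point): Centre of the flat full-width tail end of the wand, 75 mm behind its centre along its x: the place to push. How far the nose reaches is not known, so only the push tells when it has arrived.
- rest: Wand rest, fixed to the table: grey plate 150 x 60 x 8 mm with two low V-notched posts, 10 mm thick along x and 26 mm wide, at x = -50 and +50 mm, 41 mm tall; the wand lies across them along x, its nose to +x. Origin: centre of the underside. Between the posts fingers can go down to 13 mm above the table.
- spray: White plastic spray bottle, 44 mm in diameter, 100 mm tall, origin at the centre of its foot. To be left alone.
- tape: Flat roll of paper tape, 68 mm in diameter, 19 mm tall, origin at the centre of its underside. To be left alone.
- weight: Turned steel paper weight with a knob, 52 mm in diameter, 40 mm tall, origin at the centre of its underside. To be left alone.
There are look-alikes about, which are no part of the job. What is meant by the part that bears wand_centre is not brown or turquoise, and is the smaller of those in its own colour.

How it is judged:
By the outcome, as a careful person would: the job done as asked, in the order asked, and still so for the second after the job is handed in, with the robot touching nothing.
It also fails if it takes over 72 s, if anything falls off the work surface, if the arm or the gripper's body presses on something with over 40 N, if the wrist force passes 120 N, or if a joint passes its speed limit or range.

## Working session

There is one attempt and no reset: what is moved stays moved. The work goes in short steps, Python scripts to look and compute and a shell command to move; the robot and the scene stay as the last step left them, time stands still between calls to the robot, and variables do not carry over. Pictures are saved under pics/ and viewed, at most 10 in all, crops included, and the job is handed in when it is done.

```bash
mkdir -p pics; ls; python3 - <<'E'
from rig import arm, viewer
import cv2
for n in("scene","top"):
    im=viewer.capture(n); cv2.imwrite(f"pics/{n}0.png",im[:,:,::-1]); print(n,viewer.calibration(n))
print(viewer.calibration("wrist")); print(arm.state())
E
```

```text
pics
scene {'fovy': 54.02639910408816, 'cx': 314.2853516627158, 'cy': 236.03761127930392, 'T': array([[ 0.3286256 , -0.71266307,  0.61977138,  1.19641425],
       [ 0.94434336,  0.23761574, -0.22749589, -0.27633912],
       [ 0.01486048,  0.66003796,  0.75108525,  0.92789937],
       [ 0.        ,  0.        ,  0.        ,  1.        ]])}
top {'fovy': 57.88053141457163, 'cx': 313.4382309996082, 'cy': 246.68963617695658, 'T': array([[ 0.02054726,  0.99585493, -0.08860461,  0.38767636],
       [-0.99949424,  0.02261179,  0.02235991, -0.00324048],
       [ 0.02427073,  0.08810036,  0.99581588,  1.22602387],
       [ 0.        ,  0.        ,  0.        ,  1.        ]])}
{'fovy': 58.87684647923024, 'cx': 317.84160329730565, 'cy': 240.51231531117708, 'hand_eye': array([[-1.19660902e-03,  9.51539533e-01,  3.07524120e-01,
         7.85817468e-02],
       [ 9.99999201e-01,  1.26397902e-03, -1.98941818e-05,
         1.21652581e-03],
       [-4.07634137e-04,  3.07523850e-01, -9.51540286e-01,
        -1.33727686e-01],
       [ 0.00000000e+00,  0.00000000e+00,  0.00000000e+00,
         1.00000000e+00]])}
{'time_s': 0.1, 'q': array([ 1.13462224e+00,  1.31097737e-01,  1.48918583e+00,  3.07960166e-05,
        1.52299184e+00, -8.53877341e-02]), 'qvel': array([-1.26991611e-03, -1.58661447e-03, -3.43058011e-03,  2.96486818e-05,
       -2.24669134e-03, -5.39045416e-04]), 'joint_torque': array([ 1.25846014e-03, -5.70955288e+01, -5.01936543e+01, -1.29991354e-04,
        8.16535758e-03,  4.47256662e-05]), 'tool_pos': array([0.2059383 , 0.56303524, 0.23833361]), 'orientation': array([ 1.74495972e-01,  9.84657528e-01, -8.08962306e-04, -2.31795972e-04]), 'ft_force': array([-0.07884121, -0.13061603,  0.55601424]), 'ft_torque': array([-0.03292689, -0.0260457 , -0.05588311]), 'grip_force': 0.0, 'width': 0.08528200171745812}
```

View pics/top0.png

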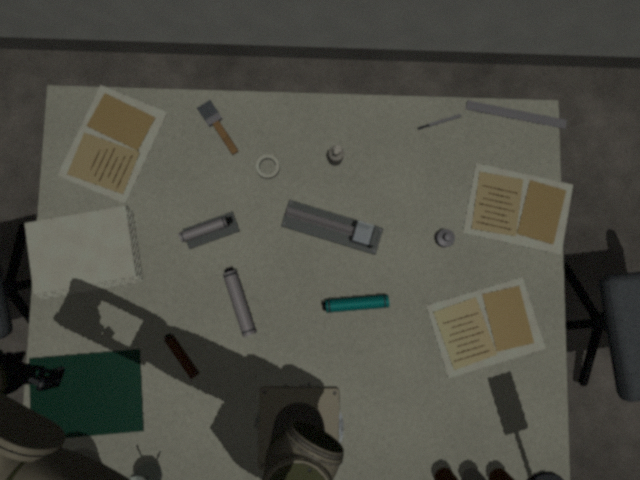

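View pics/scene0.png

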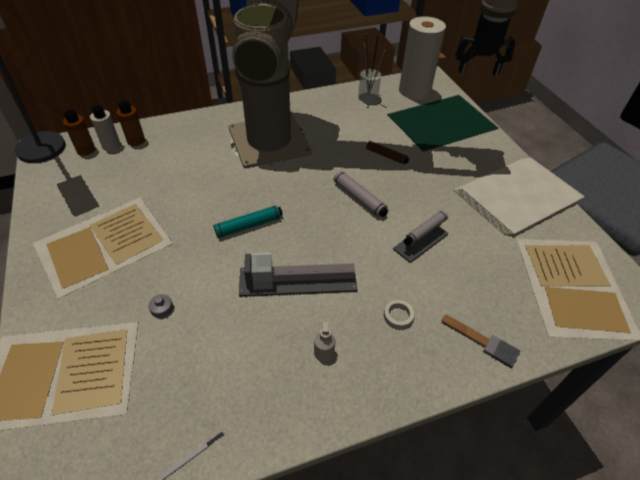

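The top view shows the rest with the wand at about (208,230), nose to the right (dark end near (228,220)). The cradle is at (331,227), with its hood at (365,233). The larger grey look-alike at (240,300) and the turquoise one at (355,302) lie loose on the table. I'll enlarge this.

```bash
python3 - <<'E'
import cv2
im=cv2.imread("pics/top0.png")[185:265,170:390]
im=cv2.convertScaleAbs(im,alpha=1.8)
cv2.imwrite("pics/top_crop.png",cv2.resize(im,(792,288),interpolation=cv2.INTER_CUBIC))
E
```

```text
(no output)
```

View pics/top_crop.png

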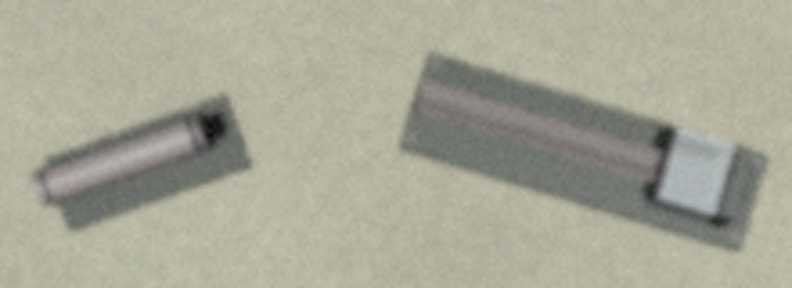

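The crop shows the cradle plate corners at (433,52), (768,157), (741,250) and (402,150). The wand's tail end is at about (40,188), the front of its body at about (200,130), and the nose tip at about (224,122). The rest's corners are (228,94), (250,165) and (72,230).

```bash
cat > h.py <<'E'
import numpy as np
from scipy.spatial.transform import Rotation as R
from rig import arm, viewer
def ray(name,px,z,T=None):
    c=viewer.calibration(name); f=240/np.tan(np.radians(c["fovy"])/2)
    T=c["T"] if T is None else T
    d=T[:3,:3]@np.array([(px[0]-c["cx"])/f,-(px[1]-c["cy"])/f,-1]); o=T[:3,3]
    return o+d*(z-o[2])/d[2]
def wristT(s):
    T=np.eye(4);T[:3,:3]=R.from_quat(s["orientation"]).as_matrix();T[:3,3]=s["tool_pos"]
    return T@viewer.calibration("wrist")["hand_eye"]
def go(p,yaw=None):
    "shift in tool cm and yaw turn to reach p with tool x along yaw (z down)"
    s=arm.state(); M=R.from_quat(s["orientation"]).as_matrix()
    print("tcp",s["tool_pos"].round(4),"toolx yaw deg",np.degrees(np.arctan2(M[1,0],M[0,0])).round(2),"tilt",M[:,2].round(4))
    print("shift cm",(M.T@(np.array(p)-s["tool_pos"])*100).round(2))
    if yaw is not None:
        D=R.from_euler("z",yaw).as_matrix()@np.diag([1,-1,-1]); print("rotvec",R.from_matrix(M.T@D).as_rotvec().round(4))
E
python3 - <<'E'
from h import *
U=lambda u,v:(u/3.6+170,v/3.6+185)
P=lambda u,v,z:ray("top",U(u,v),z)
C=[P(*p,.01) for p in [(433,52),(768,157),(741,250),(402,150)]]
c=np.mean(C,0);d=C[1]-C[0]+C[2]-C[3];print("cradle",c,np.degrees(np.arctan2(d[1],d[0])),[np.linalg.norm(C[i]-C[i-1]).round(3) for i in range(4)])
Q=[P(*p,.008) for p in [(228,94),(250,165),(72,230)]]
d=Q[1]-Q[2];print("rest",(Q[0]+Q[2])/2,np.degrees(np.arctan2(d[1],d[0])),np.linalg.norm(d),np.linalg.norm(Q[0]-Q[1]))
a,b,n=P(40,188,.0498),P(200,130,.0498),P(224,122,.0498);d=b-a
print("wand",a,b,n,np.degrees(np.arctan2(d[1],d[0])),np.linalg.norm(d),np.linalg.norm(n-b), "centre",a+d/np.linalg.norm(d)*.075)
E
```

```text
cradle [ 0.5522924  -0.08409636  0.01      ] -105.6953285491058 [np.float64(0.082), np.float64(0.277), np.float64(0.077), np.float64(0.277)]
rest [0.53692966 0.25623026 0.008     ] -68.30127636507308 0.14630537983293723 0.05890700170946322
wand [0.50991873 0.32902882 0.0498    ] [0.55678558 0.21102034 0.0498    ] [0.56332786 0.1931815  0.0498    ] -68.33958726935913 0.12697442426781122 0.019000667616359785 centre [0.53760158 0.25932473 0.0498    ]
```

```bash
python3 - <<'E'
from h import *
go([.537,.258,.18],np.radians(111.7))
E
```

```text
tcp [0.2059 0.563  0.2383] toolx yaw deg 159.9 tilt [-7.0e-04 -1.5e-03 -1.0e+00]
shift cm [-41.57 -17.26   5.86]
rotvec [-1.600e-03  5.000e-04  8.413e-01]
```

```bash
python3 -m inch '[[[-2.8,-1.15,0.4],[0,0,0],100],[[-2.8,-1.15,0.4],[0,0,0],100],[[-2.8,-1.15,0.4],[0,0,0],100],[[-2.8,-1.15,0.4],[0,0,0],100],[[-2.8,-1.15,0.4],[0,0,0],100],[[-2.8,-1.15,0.4],[0,0,0],100],[[-2.8,-1.15,0.4],[0,0,0],100],[[-2.8,-1.15,0.4],[0,0,0],100],[[-2.8,-1.15,0.4],[0,0,0],100],[[-2.8,-1.15,0.4],[0,0,0],100]]' 40
python3 -m inch '[[[-2.8,-1.15,0.4],[0,0,0],100],[[-2.8,-1.15,0.4],[0,0,0],100],[[-2.8,-1.15,0.4],[0,0,0],100],[[-2.8,-1.15,0.4],[0,0,0],100],[[0,0,0],[0,0,0.14],100],[[0,0,0],[0,0,0.14],100],[[0,0,0],[0,0,0.14],100],[[0,0,0],[0,0,0.14],100],[[0,0,0],[0,0,0.14],100],[[0,0,0],[0,0,0.14],100]]'
python3 -m inch '[[[0,0,0],[0,0,0],100],[[0,0,0],[0,0,0],100]]'
python3 - <<'E'
from h import *
import cv2
go([.537,.258,.0388],np.radians(111.7))
im=viewer.capture("wrist"); cv2.imwrite("pics/w1.png",cv2.convertScaleAbs(im[:,:,::-1],alpha=1.6))
E
```

```text
time_s: 1.1
tool_pos: [0.4301, 0.3581, 0.1987]
orientation: [0.174, 0.985, -0.0, -0.0]
ft_force: [0.8, 0.6, 1.0]
width: 0.0857
grip_force: 0.0
time_s: 2.1
tool_pos: [0.5186, 0.2774, 0.1827]
orientation: [0.563, 0.826, -0.0, -0.0]
ft_force: [0.7, 0.5, -0.1]
width: 0.0858
grip_force: 0.0
time_s: 2.3
tool_pos: [0.5187, 0.2775, 0.1829]
orientation: [0.559, 0.829, -0.0, -0.0]
ft_force: [-0.4, -0.4, -0.5]
width: 0.0852
grip_force: 0.0
tcp [0.5187 0.2775 0.1829] toolx yaw deg 112.01 tilt [-7.e-04 -3.e-04 -1.e+00]
shift cm [-2.49  0.97 14.41]
rotvec [-0.0007  0.      0.0055]
```

View pics/w1.png

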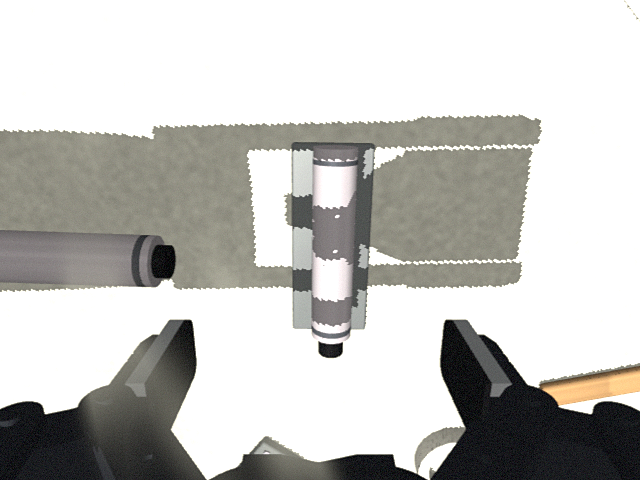

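The wrist view shows the wand on the rest, with its tail at about (336,148), body front at about (331,340) and nose tip at about (330,356). The larger look-alike is at left.

```bash
python3 - <<'E'
from h import *
s=arm.state();T=wristT(s)
a,b=[ray("wrist",p,.0498,T) for p in [(335.5,170),(331.5,325)]]
d=a-b;y=np.arctan2(d[1],d[0]);print(a,b,np.degrees(y))
t,f=ray("wrist",(336,149),.0498,T),ray("wrist",(331,338),.0498,T)
print(t,f,np.linalg.norm(t-f)); u=d/np.linalg.norm(d); c=(t-u*.075+f+u*.055)/2; print("centre",c)
go(c-[0,0,.011],y)
E
```

```text
[0.51503273 0.31887923 0.0498    ] [0.55440221 0.21727017 0.0498    ] 111.17937080654036
[0.51034143 0.33091549 0.0498    ] [0.55805045 0.20753008 0.0498    ] 0.13228797657237817
centre [0.53780883 0.25989825 0.0498    ]
tcp [0.5188 0.2775 0.183 ] toolx yaw deg 112.0 tilt [-5.e-04 -2.e-04 -1.e+00]
shift cm [-2.35  1.11 14.42]
rotvec [-0.0005 -0.      0.0143]
```

```bash
python3 -m inch '[[[-1.2,0.55,0],[0,0,0.014],100],[[-1.15,0.55,0],[0,0,0],100],[[0,0,2.4],[0,0,0],100],[[0,0,2.4],[0,0,0],100],[[0,0,2.4],[0,0,0],100],[[0,0,2.4],[0,0,0],100],[[0,0,2.4],[0,0,0],100],[[0,0,1.2],[0,0,0],100],[[0,0,0.6],[0,0,0],100],[[0,0,0.6],[0,0,0],100]]' 40
python3 -m inch '[[[0,0,0],[0,0,0],0],[[0,0,0],[0,0,0],0],[[0,0,0],[0,0,0],0],[[0,0,0],[0,0,0],0],[[0,0,0],[0,0,0],0],[[0,0,0],[0,0,0],0],[[0,0,0],[0,0,0],0],[[0,0,0],[0,0,0],0]]' 40
python3 - <<'E'
from h import *
go([0.5378,.2599,.0388])
E
```

```text
time_s: 3.35
tool_pos: [0.5387, 0.2595, 0.0397]
orientation: [0.567, 0.824, 0.0, 0.0]
ft_force: [-0.9, 0.2, 0.7]
width: 0.0855
grip_force: 0.0
time_s: 4.15
tool_pos: [0.5366, 0.2593, 0.0396]
orientation: [0.567, 0.824, -0.001, -0.001]
ft_force: [-5.3, -3.2, 7.3]
width: 0.0269
grip_force: 39.8
tcp [0.5366 0.2593 0.0396] toolx yaw deg 110.98 tilt [-2.4e-03 -9.0e-04 -1.0e+00]
shift cm [0.01 0.13 0.08]
```

```bash
python3 -m inch '[[[0,0,-0.5],[0,0,0],0],[[0,0,-1.5],[0,0,0],0],[[0,0,-2],[0,0,0],0],[[0,0,-2],[0,0,0],0],[[0,0,-2],[0,0,0],0],[[0,0,-2],[0,0,0],0],[[0,0,-1],[0,0,0],0],[[0,0,0],[0,0,0],0],[[0,0,0],[0,0,0],0]]' 40
python3 - <<'E'
from h import *
u=np.array([np.cos(np.radians(-105.7)),np.sin(np.radians(-105.7)),0]);v=np.array([-u[1],u[0],0])
g=np.array([.5523,-.0841,.15])-.045*u
print(g,v,arm.state()["ft_force"]); go(g-.06*v,np.radians(74.3))
E
```

```text
time_s: 5.05
tool_pos: [0.5377, 0.2597, 0.1491]
orientation: [0.567, 0.824, 0.0, 0.0]
ft_force: [-0.3, 1.1, -2.4]
width: 0.0267
grip_force: 39.6
[ 0.56447702 -0.04077887  0.15      ] [ 0.96269175 -0.27060045  0.        ] [-0.31143995  1.09953968 -2.38636014]
tcp [0.5377 0.2597 0.1491] toolx yaw deg 110.97 tilt [ 0.  0. -1.]
shift cm [-25.43 -13.06  -0.09]
rotvec [ 0.     -0.      0.6401]
```

```bash
python3 -m inch '[[[-1.0,-0.5,0],[0,0,0],0],[[-2.5,-1.3,0],[0,0,0],0],[[-2.5,-1.3,0],[0,0,0],0],[[-2.5,-1.3,0],[0,0,0],0],[[-2.5,-1.3,0],[0,0,0],0],[[-2.5,-1.3,0],[0,0,0],0],[[-2.5,-1.3,0],[0,0,0],0],[[-2.5,-1.3,0],[0,0,0],0],[[-2.5,-1.3,0],[0,0,0],0],[[-2.5,-1.3,0],[0,0,0],0]]'
python3 -m inch '[[[-1.9,-0.85,0],[0,0,0],0],[[0,0,0],[0,0,0.1],0],[[0,0,0],[0,0,0.1],0],[[0,0,0],[0,0,0.1],0],[[0,0,0],[0,0,0.1],0],[[0,0,0],[0,0,0.1],0],[[0,0,0],[0,0,0.1],0],[[0,0,0],[0,0,0.04],0],[[0,0,0],[0,0,0],0],[[0,0,0],[0,0,0],0]]'
python3 - <<'E'
from h import *
import cv2
go([.56448-.0578,-.0408+.0162,.15],np.radians(74.3))
im=viewer.capture("wrist"); cv2.imwrite("pics/w2.png",cv2.convertScaleAbs(im[:,:,::-1],alpha=1.2))
E
```

```text
time_s: 6.05
tool_pos: [0.5065, -0.005, 0.1479]
orientation: [0.567, 0.824, -0.001, -0.001]
ft_force: [0.0, -1.0, -2.1]
width: 0.0268
grip_force: 39.7
time_s: 7.05
tool_pos: [0.5061, -0.0245, 0.1484]
orientation: [0.797, 0.604, -0.001, -0.0]
ft_force: [-0.1, 0.3, -2.7]
width: 0.0275
grip_force: 39.8
tcp [ 0.5061 -0.0245  0.1484] toolx yaw deg 74.37 tilt [-1.5e-03  1.0e-04 -1.0e+00]
shift cm [ 0.01  0.06 -0.16]
rotvec [-0.0015  0.0003  0.0012]
```

View pics/w2.png

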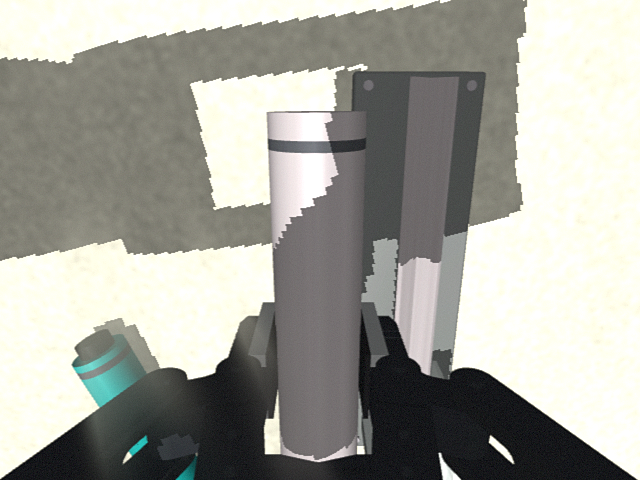

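The wand is gripped straight, with its tail at (317,112). The cradle rail is at right, its rear end at about (434,77) and its edges at about (400 to 441, 262). I'll enlarge it.

```bash
python3 - <<'E'
import cv2
im=cv2.imread("pics/w2.png")[60:390,340:500]
cv2.imwrite("pics/w2c.png",cv2.resize(im,None,fx=1.8,fy=1.8,interpolation=cv2.INTER_CUBIC))
E
```

```text
(no output)
```

View pics/w2c.png

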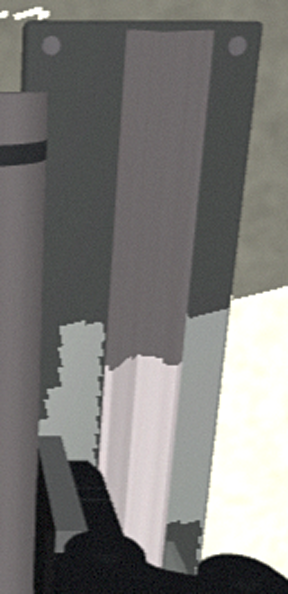

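The crop shows the rail's right edge running from (214,32) to (182,362), the rail's left rear corner at (126,32), and the plate's rear corners at (22,24) and (262,24).

```bash
python3 - <<'E'
from h import *
s=arm.state();T=wristT(s)
P=lambda u,v,z:ray("wrist",(340+u/1.8,60+v/1.8),z,T)
r1,r2,r3,l1=P(214,32,.046),P(182,362,.046),P(166,530,.046),P(126,32,.046)
p1,p2=P(22,24,.01),P(262,24,.01)
print("rail",r1,r2,l1,np.linalg.norm(r1-l1),"plate",p1,p2,np.linalg.norm(p1-p2))
for r in(r2,r3):
    d=r-r1;print("yaw",np.degrees(np.arctan2(d[1],d[0])))
d=r3-r1;u=d/np.linalg.norm(d);v=np.array([-u[1],u[0],0])
print("rear centre", (r1+l1)/2, "plate mid",(p1+p2)/2)
# wand axis in hand
z=s["tool_pos"][2]+.0102
a,b=ray("wrist",(317,125),z,T),ray("wrist",(319,430),z,T);w=b-a
t=ray("wrist",(317,111),z,T)
print("wand yaw",np.degrees(np.arctan2(w[1],w[0])),"tail-tcp along",(t-s["tool_pos"])@[np.cos(np.radians(74.4)),np.sin(np.radians(74.4)),0],"lateral",(a-s["tool_pos"])@v,(b-s["tool_pos"])@v)
g=(r1+l1)/2+.09*u; g[2]=.1; print("groove",g); g2=(p1+p2)/2+.095*u; print("groove by plate",g2)
go(g,np.arctan2(-u[1],-u[0]))
E
```

```text
rail [0.60196311 0.04481995 0.046     ] [ 0.57427417 -0.05301795  0.046     ] [0.57752355 0.05169516 0.046     ] 0.025388195084154935 plate [0.55232709 0.06333608 0.01      ] [0.62891197 0.04179053 0.01      ] 0.07955786794497777
yaw -105.80195316477678
yaw -105.76618278349406
rear centre [0.58974333 0.04825756 0.046     ] plate mid [0.59061953 0.0525633  0.01      ]
wand yaw -105.35366006723626 tail-tcp along 0.07801539474925957 lateral -9.849261143224375e-06 0.000746699958818463
groove [ 0.56528923 -0.03835651  0.1       ]
groove by plate [ 0.56480686 -0.03886266  0.01      ]
tcp [ 0.5062 -0.0244  0.1486] toolx yaw deg 74.36 tilt [-1.2e-03  1.0e-04 -1.0e+00]
shift cm [0.25 6.07 4.85]
rotvec [-0.0012  0.0003  0.0022]
```

```bash
python3 -m inch '[[[0.05,1,0],[0,0,0],0],[[0.1,2,0],[0,0,0],0],[[0.1,2,0],[0,0,0],0],[[0,1.05,0],[0,0,0],0],[[0,0,2],[0,0,0],0],[[0,0,2.5],[0,0,0],0],[[0,0,2.5],[0,0,0],0],[[0,0,2],[0,0,0],0],[[0,0,0.5],[0,0,0],0],[[0,0,0],[0,0,0],0]]'
python3 -m inch '[[[0,0,0],[0,0,0],0],[[0,0,0.2],[0,0,0],0],[[0,0,0.1],[0,0,0],0],[[0,0,0.1],[0,0,0],0]]'
python3 - <<'E'
from h import *
go([.5653,-.0384,.0456],np.radians(74.23)); print(arm.state()["ft_force"])
E
```

```text
time_s: 8.1
tool_pos: [0.5652, -0.0381, 0.0536]
orientation: [0.797, 0.604, -0.001, -0.001]
ft_force: [0.3, -0.2, -1.7]
width: 0.0268
grip_force: 40.0
time_s: 8.5
tool_pos: [0.5661, -0.0382, 0.0508]
orientation: [0.797, 0.604, 0.0, 0.0]
ft_force: [-0.3, 0.2, -2.3]
width: 0.0267
grip_force: 40.0
tcp [ 0.5661 -0.0382  0.0508] toolx yaw deg 74.3 tilt [ 9.e-04 -1.e-04 -1.e+00]
shift cm [-0.04 -0.07  0.52]
rotvec [ 0.0009 -0.0001  0.0013]
[-0.28086123  0.20066517 -2.28040914]
```

```bash
python3 -m inch '[[[0,-0.05,0.1],[0,0,0],0],[[0,0,0.1],[0,0,0],0],[[0,0,0.1],[0,0,0],0],[[0,0,0.05],[0,0,0],0],[[0,0,0],[0,0,0],0]]'; python3 -m inch '[[[0,0,0.05],[0,0,0],0],[[0,0,0.05],[0,0,0],0],[[0,0,0],[0,0,0],0]]';  python3 -m inch '[[[0,0,0.05],[0,0,0],0],[[0,0,0],[0,0,0],0]]'
```

```text
time_s: 9.0
tool_pos: [0.5652, -0.038, 0.0467]
orientation: [0.797, 0.604, -0.0, -0.0]
ft_force: [-0.3, -0.2, -2.3]
width: 0.0271
grip_force: 40.0
time_s: 9.3
tool_pos: [0.5655, -0.038, 0.0461]
orientation: [0.797, 0.604, 0.0, 0.0]
ft_force: [-0.5, -0.6, 0.2]
width: 0.027
grip_force: 40.2
time_s: 9.5
tool_pos: [0.5655, -0.038, 0.046]
orientation: [0.797, 0.604, 0.0, 0.0]
ft_force: [-1.9, 1.0, 5.1]
width: 0.0267
grip_force: 40.7
```

Contact with the groove at the expected height. I'll release, rise, and take a look.

```bash
python3 -m inch '[[[0,0,0],[0,0,0],36],[[0,0,0],[0,0,0],42],[[0,0,0],[0,0,0],60],[[0,0,0],[0,0,0],75],[[0,0,0],[0,0,0],75],[[0,0,-1],[0,0,0],75],[[0,0,-2.5],[0,0,0],75],[[0,0,-3],[0,0,0],75],[[0,0,-3],[0,0,0],75],[[0,0,0],[0,0,0],75]]'
python3 -m inch '[[[2,0,0],[0,0,0],0],[[3,0,0],[0,0,0],0],[[3,0,0],[0,0,0],0],[[3,0,0],[0,0,0],0],[[0,0,0],[0,0,0],0],[[0,0,0],[0,0,0],0]]'
python3 - <<'E'
from h import *
import cv2
go([.5653,-.0384,.0456])
im=viewer.capture("wrist"); cv2.imwrite("pics/w3.png",cv2.convertScaleAbs(im[:,:,::-1],alpha=1.2))
E
```

```text
time_s: 10.5
tool_pos: [0.5687, -0.0385, 0.1467]
orientation: [0.797, 0.604, 0.003, 0.003]
ft_force: [1.1, 0.2, 0.9]
width: 0.064
grip_force: 0.0
time_s: 11.1
tool_pos: [0.5948, 0.0683, 0.1401]
orientation: [0.797, 0.605, -0.0, -0.0]
ft_force: [-0.5, -0.8, 0.5]
width: 0.0002
grip_force: 0.0
tcp [0.5948 0.0683 0.1401] toolx yaw deg 74.39 tilt [-5.e-04 -3.e-04 -1.e+00]
shift cm [-11.07   0.03   9.46]
```

View pics/w3.png

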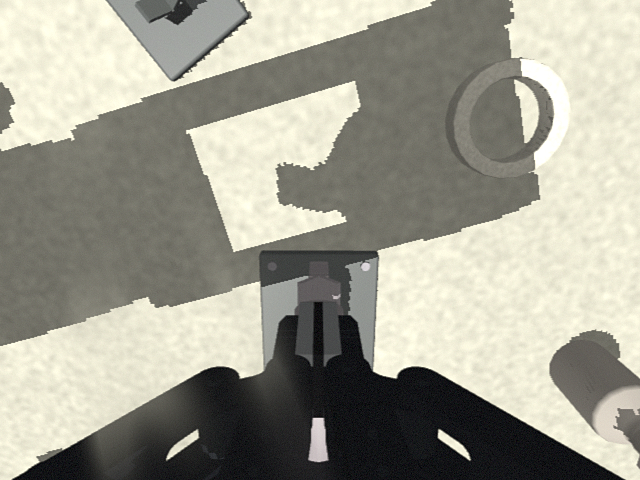

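The tips (319,285) stand behind the tail over the rail's rear end, in line with the groove. The wand body is glimpsed at (318,440), on the same line. Descending behind the tail.

```bash
python3 -m inch '[[[0,0,2],[0,0,0],0],[[0,0,2],[0,0,0],0],[[0,0,2],[0,0,0],0],[[0,0,1.4],[0,0,0],0],[[0,0,0.5],[0,0,0],0],[[0,0,0],[0,0,0],0],[[0,0,0],[0,0,0],0],[[0,0,0],[0,0,0],0]]'
python3 - <<'E'
from h import *
import cv2
go(np.array([.5653,-.0384,.058])+.111*np.array([.2716,.9624,0]),np.radians(74.24)); print(arm.state()["ft_force"])
a=viewer.capture("scene")
cv2.imwrite("pics/s1.png",cv2.resize(cv2.convertScaleAbs(a[220:320,220:400,::-1],alpha=1.6),(792,440),interpolation=cv2.INTER_CUBIC))
E
```

```text
time_s: 11.95
tool_pos: [0.596, 0.0678, 0.0627]
orientation: [0.797, 0.604, 0.001, 0.001]
ft_force: [-0.0, -0.0, 0.1]
width: 0.0001
grip_force: 0.0
tcp [0.596  0.0678 0.0627] toolx yaw deg 74.3 tilt [ 0.0022  0.     -1.    ]
shift cm [ 0.04 -0.07  0.47]
rotvec [ 0.0021 -0.0006  0.001 ]
[-0.00107981 -0.01218835  0.05708289]
```

View pics/s1.png

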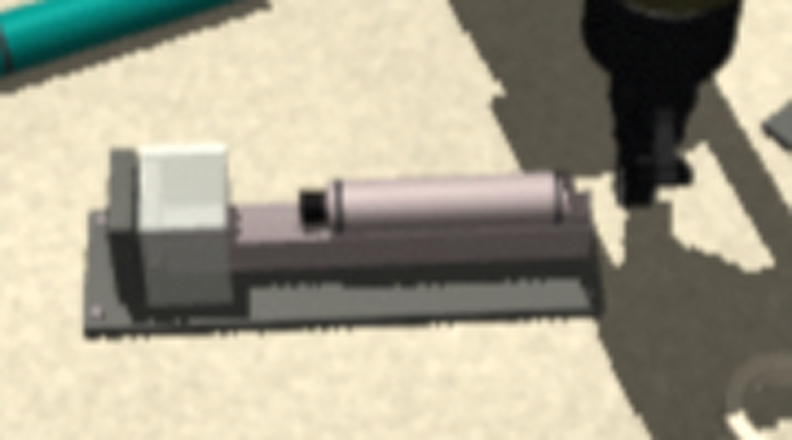

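The wand lies in the groove with its nose at (312,207), clear of the hood mouth at about (232,215). The fingers (640,195) are behind its tail. Starting the push.

```bash
python3 -m inch '[[[-0.3,0,0.2],[0,0,0],0],[[-0.5,0,0.15],[0,0,0],0],[[-0.5,-0.05,0.1],[0,0,0],0],[[-0.2,0,0],[0,0,0],0],[[-0.2,0,0],[0,0,0],0],[[-0.2,0,0],[0,0,0],0],[[-0.2,0,0],[0,0,0],0],[[-0.2,0,0],[0,0,0],0],[[-0.2,0,0],[0,0,0],0],[[-0.2,0,0],[0,0,0],0]]'
python3 -m inch '[[[-0.2,0,0],[0,0,0],0],[[-0.2,0,0],[0,0,0],0],[[-0.2,0,0],[0,0,0],0],[[-0.2,0,0],[0,0,0],0],[[-0.2,0,0],[0,0,0],0],[[-0.2,0,0],[0,0,0],0],[[-0.2,0,0],[0,0,0],0],[[0,0,0],[0,0,0],0]]'
cat >> h.py <<'E'
def push():
    s=arm.state();x=np.array([.2716,.9624,0])
    print("t",s["time_s"],"Fpush",round(s["ft_force"]@x,2),"F",s["ft_force"].round(2),"contact x in cradle mm",round(-45-1000*((s["tool_pos"]-[.5653,-.0384,0])@x-.011),1),"z",s["tool_pos"][2].round(4))
E
python3 - <<'E'
from h import *
push(); go(np.array([.5653,-.0384,.058])+.0*np.array([.2716,.9624,0]),np.radians(74.24))
E
```

```text
time_s: 13.0
tool_pos: [0.5873, 0.042, 0.0569]
orientation: [0.797, 0.604, 0.0, 0.0]
ft_force: [0.3, -0.0, -0.1]
width: 0.0
grip_force: 0.3
time_s: 13.8
tool_pos: [0.5833, 0.0282, 0.0567]
orientation: [0.797, 0.604, -0.0, 0.0]
ft_force: [-0.6, 0.1, -0.0]
width: 0.0005
grip_force: 0.0
t 13.8 Fpush -0.08 F [-0.61  0.08 -0.  ] contact x in cradle mm -103.0 z 0.0567
tcp [0.5833 0.0282 0.0567] toolx yaw deg 74.29 tilt [-2.e-04 -2.e-04 -1.e+00]
shift cm [-6.9   0.07 -0.13]
rotvec [-0.0002  0.0003  0.0009]
```

```bash
python3 -m inch '[[[-0.2,0.02,-0.05],[0,0,0],0],[[-0.2,0.02,-0.05],[0,0,0],0],[[-0.2,0.02,0],[0,0,0],0],[[-0.2,0,0],[0,0,0],0],[[-0.2,0,0],[0,0,0],0],[[-0.2,0,0],[0,0,0],0],[[-0.2,0,0],[0,0,0],0],[[-0.2,0,0],[0,0,0],0],[[-0.2,0,0],[0,0,0],0],[[-0.2,0,0],[0,0,0],0]]'
python3 -m inch '[[[-0.1,0,0],[0,0,0],0],[[-0.1,0,0],[0,0,0],0],[[-0.1,0,0],[0,0,0],0],[[-0.1,0,0],[0,0,0],0],[[-0.1,0,0],[0,0,0],0],[[-0.1,0,0],[0,0,0],0],[[-0.1,0,0],[0,0,0],0],[[-0.1,0,0],[0,0,0],0],[[-0.1,0,0],[0,0,0],0],[[0,0,0],[0,0,0],0]]'
python3 - <<'E'
from h import *
import cv2
push(); go(np.array([.5653,-.0384,.058]),np.radians(74.24))
a=viewer.capture("scene")
cv2.imwrite("pics/s2.png",cv2.resize(cv2.convertScaleAbs(a[220:320,220:400,::-1],alpha=1.6),(792,440),interpolation=cv2.INTER_CUBIC))
E
```

```text
time_s: 14.8
tool_pos: [0.5786, 0.009, 0.0578]
orientation: [0.797, 0.604, 0.0, 0.0]
ft_force: [-0.2, 0.9, 0.6]
width: -0.0
grip_force: 0.4
time_s: 15.8
tool_pos: [0.5761, 0.0003, 0.0577]
orientation: [0.797, 0.604, -0.0, 0.0]
ft_force: [-0.5, -0.6, 0.1]
width: 0.0001
grip_force: 0.0
t 15.8 Fpush -0.74 F [-0.49 -0.63  0.13] contact x in cradle mm -74.2 z 0.0577
tcp [5.761e-01 3.000e-04 5.770e-02] toolx yaw deg 74.29 tilt [-1.e-04 -1.e-04 -1.e+00]
shift cm [-4.02  0.01 -0.02]
rotvec [-0.0001  0.0001  0.0009]
```

View pics/s2.png

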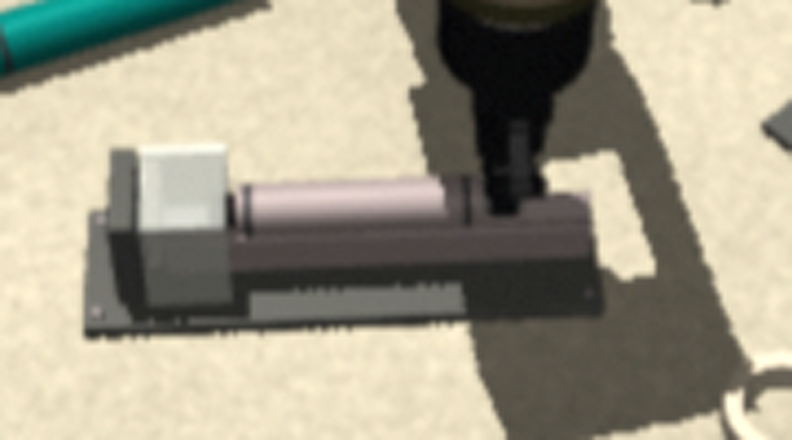

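The nose has just gone under the hood (230,210). The body front is at about (243,205) and the fingers push the tail at (490,205). I'm going on more slowly.

```bash
python3 -m inch '[[[-0.12,0,0],[0,0,0],0],[[-0.12,0,0],[0,0,0],0],[[-0.12,0,0],[0,0,0],0],[[-0.12,0,0],[0,0,0],0],[[-0.12,0,0],[0,0,0],0],[[-0.12,0,0],[0,0,0],0],[[-0.12,0,0],[0,0,0],0],[[-0.12,0,0],[0,0,0],0],[[-0.12,0,0],[0,0,0],0],[[-0.12,0,0],[0,0,0],0]]'
python3 -m inch '[[[-0.05,0,0],[0,0,0],0],[[-0.05,0,0],[0,0,0],0],[[-0.05,0,0],[0,0,0],0],[[-0.05,0,0],[0,0,0],0]]'
python3 -c "from h import *;push()"
python3 -m inch '[[[-0.05,0,0],[0,0,0],0],[[-0.05,0,0],[0,0,0],0],[[-0.05,0,0],[0,0,0],0],[[-0.05,0,0],[0,0,0],0]]'
python3 -c "from h import *;push()"
```

```text
time_s: 16.85
tool_pos: [0.5729, -0.0112, 0.0578]
orientation: [0.797, 0.604, 0.0, 0.0]
ft_force: [0.2, 0.6, -0.7]
width: 0.0
grip_force: 0.3
time_s: 17.25
tool_pos: [0.5724, -0.013, 0.0578]
orientation: [0.797, 0.604, 0.0, 0.0]
ft_force: [-0.9, 0.8, -0.5]
width: -0.0003
grip_force: 0.3
t 17.25 Fpush 0.56 F [-0.89  0.83 -0.5 ] contact x in cradle mm -60.3 z 0.0578
time_s: 17.65
tool_pos: [0.5718, -0.015, 0.0578]
orientation: [0.797, 0.604, -0.0, -0.0]
ft_force: [-0.0, 1.0, 0.2]
width: 0.0003
grip_force: 0.3
t 17.65 Fpush 0.94 F [-0.03  0.98  0.21] contact x in cradle mm -58.3 z 0.0578
```

```bash
cat > ok.py <<'E'
import sys
from h import *
push(); s=arm.state(); sys.exit(bool(s["ft_force"]@[.2716,.9624,0]>2.2))
E
I="python3 -m inch"
$I '[[[-0.03,0,0],[0,0,0],0],[[-0.03,0,0],[0,0,0],0]]' >/dev/null && python3 ok.py && $I '[[[-0.03,0,0],[0,0,0],0],[[-0.03,0,0],[0,0,0],0]]' >/dev/null && python3 ok.py && $I '[[[-0.03,0,0],[0,0,0],0],[[-0.03,0,0],[0,0,0],0]]' >/dev/null && python3 ok.py && $I '[[[-0.03,0,0],[0,0,0],0],[[-0.03,0,0],[0,0,0],0]]' >/dev/null && python3 ok.py && $I '[[[-0.03,0,0],[0,0,0],0],[[-0.03,0,0],[0,0,0],0]]' >/dev/null && python3 ok.py && $I '[[[-0.03,0,0],[0,0,0],0],[[-0.03,0,0],[0,0,0],0]]' >/dev/null && python3 ok.py && $I '[[[-0.03,0,0],[0,0,0],0],[[-0.03,0,0],[0,0,0],0]]' >/dev/null && python3 ok.py && $I '[[[-0.03,0,0],[0,0,0],0],[[-0.03,0,0],[0,0,0],0]]' >/dev/null && python3 ok.py && $I '[[[-0.03,0,0],[0,0,0],0],[[-0.03,0,0],[0,0,0],0]]' >/dev/null && python3 ok.py && $I '[[[-0.03,0,0],[0,0,0],0],[[-0.03,0,0],[0,0,0],0]]' >/dev/null && python3 ok.py
```

```text
t 17.85 Fpush 0.53 F [0.6  0.38 0.79] contact x in cradle mm -57.7 z 0.0578
t 18.05 Fpush 0.79 F [-0.48  0.96 -0.14] contact x in cradle mm -57.1 z 0.0578
t 18.25 Fpush 1.18 F [ 0.34  1.13 -0.7 ] contact x in cradle mm -56.5 z 0.0578
t 18.45 Fpush -0.06 F [-0.69  0.13  0.3 ] contact x in cradle mm -55.9 z 0.0578
t 18.65 Fpush 0.95 F [-0.08  1.01  0.4 ] contact x in cradle mm -55.3 z 0.0578
t 18.85 Fpush 1.01 F [0.23 0.98 0.55] contact x in cradle mm -54.7 z 0.0578
t 19.05 Fpush 0.02 F [-0.01  0.02 -0.81] contact x in cradle mm -54.1 z 0.0578
t 19.25 Fpush 0.64 F [-0.61  0.83  1.5 ] contact x in cradle mm -53.5 z 0.0578
t 19.45 Fpush 0.82 F [-0.35  0.95  0.35] contact x in cradle mm -52.9 z 0.0578
t 19.65 Fpush 0.47 F [-0.62  0.67 -0.38] contact x in cradle mm -52.3 z 0.0578
```

```bash
I="python3 -m inch"
$I '[[[-0.03,0,0],[0,0,0],0],[[-0.03,0,0],[0,0,0],0]]' >/dev/null && python3 ok.py && $I '[[[-0.03,0,0],[0,0,0],0],[[-0.03,0,0],[0,0,0],0]]' >/dev/null && python3 ok.py && $I '[[[-0.03,0,0],[0,0,0],0],[[-0.03,0,0],[0,0,0],0]]' >/dev/null && python3 ok.py && $I '[[[-0.03,0,0],[0,0,0],0],[[-0.03,0,0],[0,0,0],0]]' >/dev/null && python3 ok.py && $I '[[[-0.03,0,0],[0,0,0],0],[[-0.03,0,0],[0,0,0],0]]' >/dev/null && python3 ok.py && $I '[[[-0.03,0,0],[0,0,0],0],[[-0.03,0,0],[0,0,0],0]]' >/dev/null && python3 ok.py && $I '[[[-0.03,0,0],[0,0,0],0],[[-0.03,0,0],[0,0,0],0]]' >/dev/null && python3 ok.py && $I '[[[-0.03,0,0],[0,0,0],0],[[-0.03,0,0],[0,0,0],0]]' >/dev/null && python3 ok.py && $I '[[[-0.03,0,0],[0,0,0],0],[[-0.03,0,0],[0,0,0],0]]' >/dev/null && python3 ok.py && $I '[[[-0.03,0,0],[0,0,0],0],[[-0.03,0,0],[0,0,0],0]]' >/dev/null && python3 ok.py && $I '[[[-0.03,0,0],[0,0,0],0],[[-0.03,0,0],[0,0,0],0]]' >/dev/null && python3 ok.py && $I '[[[-0.03,0,0],[0,0,0],0],[[-0.03,0,0],[0,0,0],0]]' >/dev/null && python3 ok.py && $I '[[[-0.03,0,0],[0,0,0],0],[[-0.03,0,0],[0,0,0],0]]' >/dev/null && python3 ok.py && $I '[[[-0.03,0,0],[0,0,0],0],[[-0.03,0,0],[0,0,0],0]]' >/dev/null && python3 ok.py
```

```text
t 19.85 Fpush 1.31 F [-0.1   1.39  0.55] contact x in cradle mm -51.7 z 0.0578
t 20.05 Fpush 0.41 F [ 0.35  0.33 -0.21] contact x in cradle mm -51.1 z 0.0578
t 20.25 Fpush -0.7 F [-1.5  -0.3  -0.12] contact x in cradle mm -50.5 z 0.0578
t 20.45 Fpush 1.05 F [0.58 0.93 0.03] contact x in cradle mm -49.9 z 0.0578
t 20.65 Fpush -0.11 F [-0.42  0.01 -0.65] contact x in cradle mm -49.3 z 0.0578
t 20.85 Fpush 0.99 F [-0.19  1.08 -0.67] contact x in cradle mm -48.7 z 0.0578
t 21.05 Fpush 0.66 F [ 0.13  0.65 -0.24] contact x in cradle mm -48.2 z 0.0578
t 21.25 Fpush 0.71 F [-0.4   0.85 -0.35] contact x in cradle mm -47.6 z 0.0578
t 21.45 Fpush 0.22 F [ 0.48  0.1  -0.62] contact x in cradle mm -47.0 z 0.0578
t 21.65 Fpush 1.51 F [1.35 1.18 0.43] contact x in cradle mm -46.4 z 0.0578
t 21.85 Fpush 0.82 F [-0.03  0.86  0.46] contact x in cradle mm -45.8 z 0.0578
t 22.05 Fpush 1.57 F [ 0.06  1.62 -0.24] contact x in cradle mm -45.4 z 0.0578
t 22.25 Fpush 3.65 F [ 0.56  3.64 -0.63] contact x in cradle mm -44.8 z 0.0578
```

```bash
I="python3 -m inch"
$I '[[[0,0,0],[0,0,0],0]]' >/dev/null; python3 ok.py; $I '[[[-0.02,0,0],[0,0,0],0]]' >/dev/null; python3 ok.py;
```

```text
t 22.35 Fpush 3.92 F [ 0.09  4.05 -0.98] contact x in cradle mm -44.8 z 0.0578
t 22.45 Fpush 4.59 F [ 0.35  4.67 -0.19] contact x in cradle mm -44.6 z 0.0578
```

```bash
I="python3 -m inch"
$I '[[[-0.02,0,0],[0,0,0],0]]' >/dev/null; python3 ok.py;$I '[[[-0.02,0,0],[0,0,0],0]]' >/dev/null; python3 ok.py; $I '[[[0,0,0],[0,0,0],0]]' >/dev/null; python3 ok.py
```

```text
t 22.55 Fpush 4.88 F [0.89 4.82 0.34] contact x in cradle mm -44.4 z 0.0578
t 22.65 Fpush 5.09 F [ 1.94  4.74 -0.26] contact x in cradle mm -44.2 z 0.0578
t 22.75 Fpush 5.49 F [1.56 5.27 0.1 ] contact x in cradle mm -44.2 z 0.0578
```

```bash
I="python3 -m inch"
$I '[[[-0.03,0,0],[0,0,0],0],[[-0.03,0,0],[0,0,0],0]]' >/dev/null; python3 ok.py;$I '[[[-0.02,0,0],[0,0,0],0]]' >/dev/null; python3 ok.py; $I '[[[0,0,0],[0,0,0],0]]' >/dev/null; python3 ok.py
```

```text
t 22.95 Fpush 6.25 F [ 1.91  5.96 -0.23] contact x in cradle mm -43.8 z 0.0578
t 23.05 Fpush 6.97 F [ 1.15  6.92 -1.06] contact x in cradle mm -43.7 z 0.0578
t 23.15 Fpush 6.63 F [ 1.68  6.42 -0.61] contact x in cradle mm -43.7 z 0.0578
```

```bash
I="python3 -m inch"
$I '[[[-0.03,0,0],[0,0,0],0],[[-0.02,0,0],[0,0,0],0]]' >/dev/null; python3 ok.py; $I '[[[0,0,0],[0,0,0],0]]' >/dev/null; python3 ok.py; $I '[[[0,0,0],[0,0,0],0],[[0,0,0],[0,0,0],0]]' >/dev/null; python3 ok.py; $I '[[[0,0,0],[0,0,0],0],[[0,0,0],[0,0,0],0]]' >/dev/null; python3 ok.py
```

```text
t 23.35 Fpush 7.12 F [1.54 6.96 0.1 ] contact x in cradle mm -43.3 z 0.0579
t 23.45 Fpush 7.36 F [1.78 7.14 0.2 ] contact x in cradle mm -43.3 z 0.0579
t 23.65 Fpush 6.52 F [1.24 6.42 0.05] contact x in cradle mm -43.3 z 0.0578
t 23.85 Fpush 8.18 F [1.39 8.11 0.08] contact x in cradle mm -43.3 z 0.0579
```

```bash
I="python3 -m inch"
$I '[[[-0.03,0,0],[0,0,0],0],[[0,0,0],[0,0,0],0]]' >/dev/null; python3 ok.py; $I '[[[0,0,0],[0,0,0],0],[[0,0,0],[0,0,0],0],[[0,0,0],[0,0,0],0]]' >/dev/null; python3 ok.py; $I '[[[0,0,0],[0,0,0],0],[[0,0,0],[0,0,0],0]]' >/dev/null; python3 ok.py
$I '[[[0.03,0,0],[0,0,0],0],[[0.05,0,0],[0,0,0],0],[[0.1,0,0],[0,0,0],0],[[0.2,0,0],[0,0,0],0],[[0.3,0,0],[0,0,0],0],[[0.5,0,0],[0,0,0],0],[[1,0,0],[0,0,0],0],[[0,0,-2],[0,0,0],0],[[0,0,-2.5],[0,0,0],0],[[0,0,-2.5],[0,0,0],0]]'
$I '[[[3,0,-1],[0,0,0],0],[[4,0,0],[0,0,0],0],[[4,0,0],[0,0,0],0],[[4,0,0],[0,0,0],0],[[0,0,0],[0,0,0],0],[[0,0,0],[0,0,0],0]]'
python3 - <<'E'
from h import *
import cv2
push()
a=viewer.capture("scene");b=viewer.capture("top")
A=cv2.resize(a[220:320,220:400],(792,440),interpolation=cv2.INTER_CUBIC)
cv2.imwrite("pics/s3.png",cv2.convertScaleAbs(A[:,:,::-1],alpha=1.6))
E
```

```text
t 24.05 Fpush 8.28 F [1.47 8.19 0.43] contact x in cradle mm -43.1 z 0.0579
t 24.35 Fpush 6.51 F [ 2.08  6.18 -0.31] contact x in cradle mm -43.1 z 0.0579
t 24.55 Fpush 8.15 F [ 2.06  7.89 -0.43] contact x in cradle mm -43.1 z 0.0579
time_s: 25.55
tool_pos: [0.5731, -0.0086, 0.1282]
orientation: [0.797, 0.604, -0.0, -0.0]
ft_force: [1.1, 0.1, 0.7]
width: 0.0
grip_force: 0.0
time_s: 26.15
tool_pos: [0.6139, 0.1364, 0.1375]
orientation: [0.796, 0.605, -0.0, 0.0]
ft_force: [-0.0, -1.1, -0.5]
width: -0.0
grip_force: 0.0
t 26.15 Fpush -1.07 F [-0.02 -1.1  -0.48] contact x in cradle mm -215.4 z 0.1375
```

View pics/s3.png

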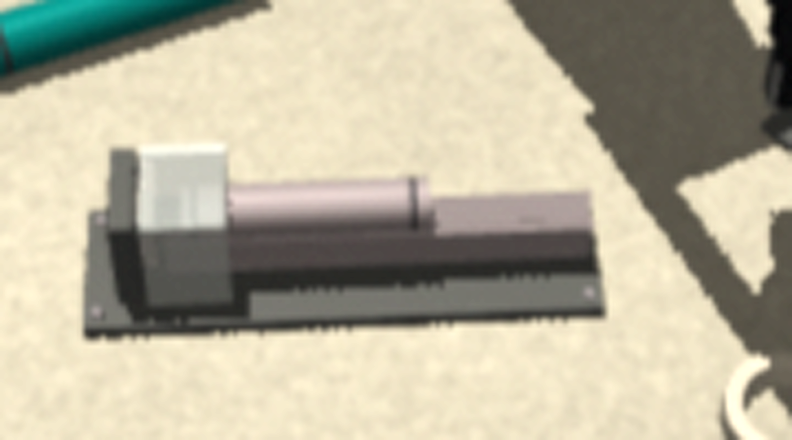

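The wand lies in the groove under the hood, its tail at (432,203), and the fingers are clear. My picture views are used up, so I'll check the nose through the hood numerically.

```bash
python3 - <<'E'
import cv2
from h import *
x=np.array([-.2716,-.9624]);g=np.array([.5653,-.0384])
c=viewer.calibration("top");f=240/np.tan(np.radians(c["fovy"])/2)
def proj(n,p):
    c=viewer.calibration(n);f=240/np.tan(np.radians(c["fovy"])/2);q=np.linalg.inv(c["T"])@np.r_[p,1];return c["cx"]+f*q[0]/-q[2],c["cy"]-f*q[1]/-q[2]
for n,ref in(("top","pics/top0.png"),("scene","pics/scene0.png")):
    im=viewer.capture(n).mean(2).astype(np.float32); r=cv2.imread(ref).astype(np.float32).mean(2)
    print(n)
    for k in range(-60,112,4 if n=="top" else 4):
        if -32<k<56: continue
        p=proj(n,np.r_[g+x*(k+45)/1000,.066])
        m=np.array([p],np.float32).reshape(1,1,2)
        s=lambda I:cv2.remap(I,m,None,cv2.INTER_LINEAR)[0,0].round()
        print(k,np.round(p,1),"before",s(r),"now",s(im))
E
```

```text
top
-60 [312.1 217.7] before 74.0 now 79.0
-56 [313.5 218.1] before 75.0 now 78.0
-52 [314.9 218.6] before 75.0 now 73.0
-48 [316.3 219. ] before 73.0 now 72.0
-44 [317.7 219.4] before 75.0 now 90.0
-40 [319.1 219.9] before 73.0 now 83.0
-36 [320.6 220.3] before 74.0 now 88.0
-32 [322.  220.7] before 75.0 now 100.0
56 [353.2 230.2] before 47.0 now 95.0
60 [354.6 230.7] before 69.0 now 90.0
64 [356.  231.1] before 97.0 now 100.0
68 [357.4 231.5] before 99.0 now 103.0
72 [358.8 232. ] before 96.0 now 103.0
76 [360.3 232.4] before 99.0 now 102.0
80 [361.7 232.8] before 100.0 now 101.0
84 [363.1 233.3] before 98.0 now 97.0
88 [364.5 233.7] before 99.0 now 95.0
92 [365.9 234.1] before 98.0 now 94.0
96 [367.3 234.6] before 99.0 now 96.0
100 [368.8 235. ] before 100.0 now 102.0
104 [370.2 235.4] before 86.0 now 95.0
108 [371.6 235.9] before 61.0 now 70.0
scene
-60 [322.7 262.8] before 132.0 now 141.0
-56 [320.9 262.8] before 133.0 now 143.0
-52 [319.2 262.9] before 134.0 now 143.0
-48 [317.5 262.9] before 131.0 now 140.0
-44 [315.8 263. ] before 127.0 now 135.0
-40 [314.1 263.1] before 126.0 now 95.0
-36 [312.3 263.1] before 128.0 now 112.0
-32 [310.6 263.2] before 127.0 now 134.0
56 [272.6 264.7] before 119.0 now 132.0
60 [270.9 264.7] before 101.0 now 108.0
64 [269.1 264.8] before 115.0 now 134.0
68 [267.4 264.9] before 116.0 now 136.0
72 [265.6 264.9] before 117.0 now 136.0
76 [263.9 265. ] before 117.0 now 129.0
80 [262.2 265.1] before 118.0 now 134.0
84 [260.4 265.1] before 118.0 now 126.0
88 [258.7 265.2] before 118.0 now 121.0
92 [256.9 265.3] before 120.0 now 121.0
96 [255.2 265.3] before 126.0 now 123.0
100 [253.5 265.4] before 128.0 now 136.0
104 [251.7 265.5] before 106.0 now 131.0
108 [250.  265.5] before 47.0 now 70.0
```

The nose shows through the hood from about x = 84 mm to x = 98 mm, which is right up to the tile pushed to its stop. I'm handing in.

```bash
python3 -c "from rig import arm;print(arm.sign_off())"
```

```text
the job is handed in; nothing more can be done
None
```

The job is handed in at about 26 s: the wand lies in the groove with its nose against the tile, pressed at 6.5–8.3 N for over half a second (highest reading 8.3 N), and the arm is clear of it.

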